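# Load the dry-storage pot and hold its bayonet lid at the half-turn

### The arm

A 6-joint arm with a two-finger parallel gripper is mounted at the origin on the work surface. World frame = base frame: x ahead of the robot, y to its left, z up, the work surface at z = 0. Lengths are in m, angles in rad, forces in N, time in s.
With the tool pointing down it reaches from about 0.35 to 0.975 m from the base axis. Payload 4.9 kg.
Tool frame: the origin (TCP) lies on the mounting face of the last link; the fingertips stand 173 mm ahead of it and the grasp point (between the pads) lies 155 mm ahead of it; z points along the fingers, y is the line along which they close (so a half turn about z gives the same grasp; the last joint's range is limited). The gripper opens to 85 mm and grips with 20 to 120 N. Pads are 22 mm wide; open, the fingers measure 114 mm over their backs; the gripper's body (76 mm by 85 mm) begins 54 mm behind the grasp point. The pads swing forward as they close: fully open they stand 13 mm farther back than shut.
Start: joints at [-1.405, 0.053, 1.613, -0, 1.476, -0.119], TCP at [0.176, -0.6, 0.405] pointing down, gripper open.
Joint ranges: [-3.01, 3.01], [-1.01, 2.22], [0.06, 2.58], [-1.02, 4.17], [0.09, 2.62], [-3.14, 3.14]. Speed limits (rad/s): [2.57, 2.57, 3.14, 3.14, 3.14, 3.14].

### API

Orientations are given as a rotation vector (axis times angle).
In Python, from station import monitor, eyes, finish_job gives the robot as it stands. The module is installed in compiled form; this text tells all that it offers.
- The arm moves only by the tool step_arm, never from a script. Its argument "commands" is a list of rows, each a list of 3 entries, a list of its own where there are three numbers: the opening in per cent of the stroke, from 0 (shut) to 100 (fully open), then the shift along the tool's x, y, z in mm, then the turn about the tool's z in degrees. In form: [[hand, [x, y, z], yaw], ...]. A call has 1 to 12 rows; each row is the pose to reach, as a shift and turn from the pose commanded when the call began, along the tool's axes at that moment; what a row does not reach only later rows make up. A row lasts 1/8 s, in which the tool goes at most 62.5 mm and 10.7 degrees, less where a joint would pass 70% of its speed; a pose out of reach is approached as far as the arm can. A call with a gripper value outside its range is refused whole. The fingers move at their own pace and stop on an object; "squeeze" is the grip in N (left out, the last holds). Time passes only in rows, so rows that repeat a pose let the fingers close. It gives the time, the measured TCP pose, the force, the opening and the grip force at its end, in the units of the state.
- monitor.get_obs(): the state, without advancing time (a new reading comes with each control period).
- eyes.get_image(name): name is "side" or "top" or "wrist"; returns the picture (480x640x3 uint8, red, green, blue); there is no depth.
- eyes.camera_info(name): a dict with "camera_matrix" (3x3 intrinsics, pixels), "extrinsics" (4x4, takes a point from camera to world coordinates). Camera axes: x right, y down, z forward; pixel columns grow to the right and rows downward; lengths in m; the calibration is good to about 2 mm. A picture is of the moment at which its call begins: read the wrist's pose just before it. camera_info takes no time and is no camera call; for the wrist camera it gives the pose at the moment of the call.
- finish_job(): hands the job in; it is judged then, once.
The state is a dict: "t": time; "q": joint angles; "dq": joint speeds; "effort": joint torques, N m; "tool_pos": TCP position; "tool_rot": TCP orientation; "contact_force": force on the tool from outside, world axes, zero at the start; "wrist_torque": the same for the moment, N m; "opening": finger opening in m; "grip_force": force on a finger pad.
Only numpy, scipy, OpenCV 4.12 (cv2) and the standard library are available. Lean on these libraries where they do the work, as an engineer would, in place of code of your own. Each camera call takes 0.05 s, during which the arm holds its last target. There are 200 camera calls.

### The job

Put the two small brown hardener jars away in the dry-storage pot: set them gently upright inside, one on each side of the divider. Then fit the clear lid with its two orange lugs in the slots of the blue collar, and twist it clockwise (seen from above) against the collar's spring until the collar's white pointers are at the yellow marks, half-way to the red lock marks; never turn it on to the lock. Finish while still gripping the lid and holding it at the yellow marks (let go, and the spring turns it back), and leave everything else on the bench undisturbed.

Things in the scene. Friction and masses are not known exactly. Their poses are not given: they have to be found in the camera images.
- jar_a_center (a point): Brown hardener jar with a white cap, upright cylinder 40 mm in diameter and 50 mm high, 60 to 130 g. Point at its centre, 25 mm above its underside; z along its axis.
- jar_b_center (a point): Brown hardener jar with a yellow cap, otherwise the same as the other. Point at its centre, 25 mm above its underside; z along its axis.
- lid_grip (a point): Clear disc lid, 160 mm wide, 8 mm thick, 0.2 kg, lying right way up. Orange bar handle on top: 64 mm long, 14 wide, 36 high (top 44 mm above the lid's underside). Two orange lugs, 14 wide, 8 thick, reach out to 96 mm from the axis, in line with the bar. Point on the lid's axis in the bar, 30 mm above the underside; x along bar and lugs, z up. A half turn of the lid makes no difference.
- pot_floor (a point): Round aluminium pot fixed to the bench, inside 142 mm wide and 54 mm deep. A white divider, 6 mm thick, 34 mm high, runs across it along x, leaving two half-round cells on the +y and -y sides (a jar stands well with its axis 36 mm from the pot's axis). Point: centre of the inner floor, 6 mm above the bench; z up, axes turn with the pot.
- pot_mouth (a point): Centre of the pot's mouth, level with the top of its flange (220 mm wide, 60 mm above the bench), where the lid's underside rests; axes as the pot's floor. Two dark steel hooks overhang the lugs' path (73 to 78 mm above the bench, 86 to 104 mm from the axis, from 15 to 80 degrees clockwise of +x and of -x); along +x and -x the way down is open.
- collar_mid (a point): Blue collar ring on the flange, 168 mm inside, 196 mm outside, 11 mm high, with two opposite slots 20 mm wide, open from above, for the lid's lugs, along this point's x axis (at rest: the pot's x axis). White pointers on it along +y and -y. Point on the pot's axis, 6 mm above the flange's top; turns with the collar.
- collar (a joint): Turn of the blue collar, rad: 0 at rest, growing clockwise seen from above; 0.70 = pointers at the yellow marks on the flange (half-way), 1.40 = red lock marks (end stop). A spring turns it back (0.16 N m per rad). Lugs have 3 mm play each side in the slots; the lid slides easily; turning takes up to 0.3 N m at the handle.
- tin_a_center (a point): Bystander: grey metal tin with a grey cap, 60 mm in diameter, 150 mm high; point 70 mm up.
- cast_center (a point): Bystander: small off-white skull cast, about 90 mm long, 72 mm high; point 35 mm up.
- cup_center (a point): Bystander: white cup with three pens, 68 mm in diameter, 85 mm high (pens to 154 mm); point 42 mm up.
- clay_center (a point): Bystander: block of grey clay with lumps on it, 90 by 140 mm, 84 mm high; point 30 mm up.
- modelling_tool_grip (a point): Bystander: modelling spatula, 170 mm long, lying flat; point in its handle.

How it is judged:
On the way, in this order (a step that is already met when the one before it is completed fails the run):
1. both jars stand upright on the pot's floor, one in each cell, let go (((y of jar_a_center in the frame of pot_floor above 0.015 m and horizontal distance between each of jar_a_center, jar_b_center and pot_floor below 0.068 m and z of each of jar_a_center, jar_b_center in the frame of pot_floor below 0.031 m and angle between each of jar_a_center, jar_b_center's own z axis and vertical below 0.15 rad and y of jar_b_center in the frame of pot_floor below -0.015 m) or (y of jar_a_center in the frame of pot_floor below -0.015 m and horizontal distance between each of jar_a_center, jar_b_center and pot_floor below 0.068 m and z of each of jar_a_center, jar_b_center in the frame of pot_floor below 0.031 m and angle between each of jar_a_center, jar_b_center's own z axis and vertical below 0.15 rad and y of jar_b_center in the frame of pot_floor above 0.015 m)) and contact force between the fingers and jar_a below 0.2 N and contact force between the fingers and jar_b below 0.2 N), for 0.2 s.
2. the lid sits home on the pot with its lugs in the collar's slots, less than 0.45 rad turned (horizontal distance between lid_grip and pot_mouth below 0.009 m and z of lid_grip in the frame of pot_mouth below 0.034 m and angle between lid_grip's own z axis and vertical below 0.06 rad and angle between the x axis of lid_grip and the x axis of collar_mid, either way round below 0.12 rad and value of joint collar below 0.45 rad), for 0.1 s.
3. the collar has been turned to the yellow marks with the lid (horizontal distance between lid_grip and pot_mouth below 0.009 m and z of lid_grip in the frame of pot_mouth below 0.034 m and angle between lid_grip's own z axis and vertical below 0.06 rad and angle between the x axis of lid_grip and the x axis of collar_mid, either way round below 0.12 rad and value of joint collar between 0.57 and 0.83 rad), for 0.2 s.
At the end, for the whole second after the job is handed in: Jars upright (0.15 rad) on the pot's floor, one each side of the divider; lid home on the flange (4 mm in height, 9 mm off the pot's axis, lugs in the slots); collar still, between 0.57 and 0.83 rad (yellow mark 0.70); fingers gripping the lid (over 1 N) (all of step 3 and ((y of jar_a_center in the frame of pot_floor above 0.015 m and horizontal distance between each of jar_a_center, jar_b_center and pot_floor below 0.068 m and z of each of jar_a_center, jar_b_center in the frame of pot_floor below 0.031 m and angle between each of jar_a_center, jar_b_center's own z axis and vertical below 0.15 rad and y of jar_b_center in the frame of pot_floor below -0.015 m) or (y of jar_a_center in the frame of pot_floor below -0.015 m and horizontal distance between each of jar_a_center, jar_b_center and pot_floor below 0.068 m and z of each of jar_a_center, jar_b_center in the frame of pot_floor below 0.031 m and angle between each of jar_a_center, jar_b_center's own z axis and vertical below 0.15 rad and y of jar_b_center in the frame of pot_floor above 0.015 m)) and velocity of joint collar between -0.1 and 0.1 rad/s and contact force between the fingers and lid above 1 N); the arm keeps its last pose, push and grip.
It fails at once if the collar is turned on towards the lock (beyond 1.10 rad) (value of joint collar above 1.1 rad).
It fails at once if a jar is dropped or slammed into the pot (over 45 N) (contact force between any of jar_a, jar_b and pot above 45 N).
It fails at once if a bystander is shifted by more than 30 mm (distance of any of tin_a_center, cast_center, cup_center, clay_center, modelling_tool_grip from where it was at the start of the episode above 0.03 m).
It also fails if it takes over 72 s, if anything falls off the work surface, if the arm or the gripper's body presses on something with over 40 N, if the wrist force passes 120 N, or if a joint passes its speed limit or range.

## Working session

There is one attempt and no reset: what is moved stays moved. The work goes in short steps, Python scripts to look and compute and a tool call to move; the robot and the scene stay as the last step left them, time stands still between calls to the robot, and variables do not carry over. Pictures are saved under pics/ and viewed, at most 12 in all, crops included, and the job is handed in when it is done.

Besides the shell and the picture viewer there is one more tool, called after "Request:" as a command line: name --argument value ..., lists and objects as JSON in quotes. step_arm: Moves the arm, as the interface text tells. Its arguments: {"type":"object","properties":{"commands":{"type":"array"},"squeeze":{"type":"number"}},"required":["commands"]}

```bash
mkdir -p pics; cat > h.py <<'E'
import numpy as np, cv2
from station import monitor, eyes
from scipy.spatial.transform import Rotation as R
def grab(n,f):
    im=eyes.get_image(n); cv2.imwrite('pics/'+f,im[:,:,::-1]); return im
def ray(n,uv,z,info=None):
    i=info or eyes.camera_info(n); K=np.array(i['camera_matrix']);E=np.array(i['extrinsics'])
    d=E[:3,:3]@np.linalg.inv(K)@np.array([uv[0],uv[1],1.]); o=E[:3,3]
    return o+d*(z-o[2])/d[2]
def proj(n,p,info=None):
    i=info or eyes.camera_info(n); K=np.array(i['camera_matrix']);E=np.array(i['extrinsics'])
    c=K@(E[:3,:3].T@(np.array(p)-E[:3,3])); return c[:2]/c[2]
E
python3 - <<'E'
from h import *
o=monitor.get_obs(); print({k:np.round(o[k],3) for k in o})
print(R.from_rotvec(o['tool_rot']).as_matrix().round(3))
for n in ('top','side'):
    grab(n,n+'0.png'); i=eyes.camera_info(n); print(n,np.round(i['camera_matrix'],1).tolist(),np.round(i['extrinsics'],3).tolist())
i=eyes.camera_info('wrist');print(np.round(i['extrinsics'],3).tolist())
E
```

```text
{'t': np.float64(0.0), 'q': array([-1.405,  0.053,  1.614, -0.   ,  1.476, -0.119]), 'dq': array([-0.001, -0.   , -0.   , -0.001, -0.001, -0.   ]), 'effort': array([-1.0000e-03, -3.9368e+01, -3.7018e+01, -0.0000e+00,  7.0000e-03,
       -0.0000e+00]), 'tool_pos': array([ 0.176, -0.6  ,  0.403]), 'tool_rot': array([-3.108, -0.446,  0.   ]), 'contact_force': array([0.376, 0.373, 0.821]), 'wrist_torque': array([0.005, 0.026, 0.009]), 'grip_force': np.float64(0.0), 'opening': np.float64(0.085)}
[[ 0.96   0.281 -0.   ]
 [ 0.281 -0.96   0.002]
 [ 0.    -0.002 -1.   ]]
top [[592.6, 0.0, 325.6], [0.0, 592.6, 233.3], [0.0, 0.0, 1.0]] [[0.022, -0.987, 0.161, 0.359], [-1.0, -0.018, 0.021, -0.083], [-0.018, -0.161, -0.987, 1.226], [0.0, 0.0, 0.0, 1.0]]
side [[613.9, 0.0, 316.5], [0.0, 613.9, 229.4], [0.0, 0.0, 1.0]] [[-0.927, -0.228, 0.299, 0.141], [-0.376, 0.574, -0.727, 0.951], [-0.005, -0.786, -0.618, 0.943], [0.0, 0.0, 0.0, 1.0]]
[[0.28, -0.917, -0.284, 0.248], [-0.96, -0.269, -0.081, -0.578], [-0.002, 0.296, -0.955, 0.373], [0.0, 0.0, 0.0, 1.0]]
```

View pics/top0.png

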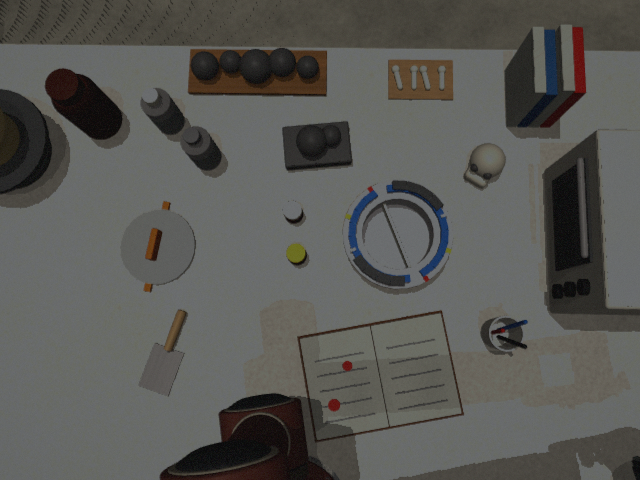

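View pics/side0.png

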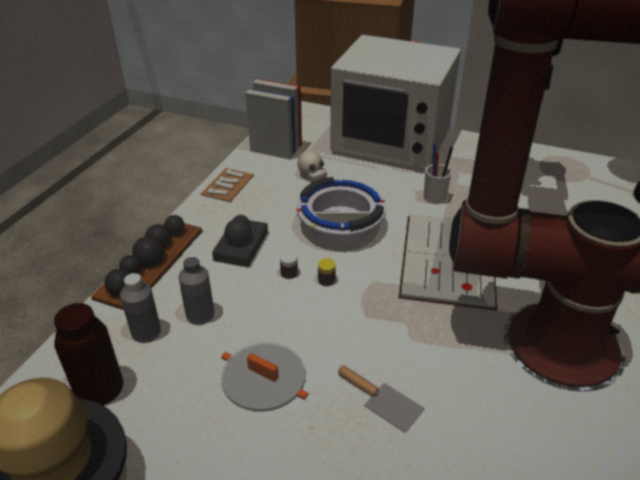

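Top view: pot (397,235) with its divider running (386,205)–(407,268), jar caps white (293,212) and yellow (297,253), lid (158,246) with lugs at (166,205) and (148,288). Bystanders are well away from the jars, lid and pot. I'll measure them now.

```bash
python3 - <<'E'
from h import *
im=cv2.imread('pics/top0.png'); hsv=cv2.cvtColor(im,cv2.COLOR_BGR2HSV)
def blobs(lo,hi,roi,mn=8):
    m=cv2.inRange(hsv,np.array(lo),np.array(hi)); r=np.zeros_like(m); x0,y0,x1,y1=roi; r[y0:y1,x0:x1]=m[y0:y1,x0:x1]
    n,l,s,c=cv2.connectedComponentsWithStats(r); return [(s[k,4],c[k].round(1)) for k in range(1,n) if s[k,4]>=mn],r
def P(t,uv,z): print(t,uv,ray('top',uv,z).round(4))
for a,c in blobs((22,100,60),(35,255,255),(280,235,315,270))[0]: P('yellowjar %d'%a,c,.05)
for a,c in blobs((0,0,110),(180,60,255),(284,200,304,214))[0]: P('whitejar %d'%a,c,.05)
for a,c in blobs((3,150,60),(20,255,255),(110,190,210,300))[0]: P('lid orange %d'%a,c,.044 if a>150 else .008)
print('pot')
b,m=blobs((105,120,40),(130,255,255),(330,170,465,300),3)
for a,c in b: P('blue %d'%a,c,.071)
ys,xs=np.nonzero(m); pts=np.array([ray('top',(x,y),.071)[:2] for x,y in zip(xs,ys)])
c=pts.mean(0)
hull=cv2.convexHull(pts.astype(np.float32))[:,0]
A=np.c_[2*hull,np.ones(len(hull))]; s=np.linalg.lstsq(A,(hull**2).sum(1),rcond=None)[0]
print('circle',s[:2],np.sqrt(s[2]+s[:2]@s[:2]))
for a,c in blobs((22,120,60),(35,255,255),(330,170,465,300),3)[0]: P('ymark %d'%a,c,.06)
for a,c in blobs((170,120,60),(180,255,255),(330,170,465,300),3)[0]+blobs((0,120,60),(6,255,255),(330,170,465,300),3)[0]: P('red %d'%a,c,.06)
cr=cv2.resize(im[165:305,320:475],None,fx=4,fy=4,interpolation=cv2.INTER_CUBIC); cv2.imwrite('pics/c1.png',cv2.convertScaleAbs(cr,alpha=1.6))
E
```

```text
yellowjar 287 [295.3 252.7] [0.5103 0.0023 0.05  ]
whitejar 160 [291.6 207.3] [0.6029 0.0126 0.05  ]
lid orange 42 [165.6 205. ] [0.6118 0.2822 0.008 ]
lid orange 187 [151.3 243.4] [0.5244 0.2953 0.044 ]
lid orange 43 [147.3 286.9] [0.4387 0.3088 0.008 ]
pot
blue 75 [395.1 189.2] [ 0.639  -0.1947  0.071 ]
blue 475 [358.1 220.5] [ 0.5742 -0.1218  0.071 ]
blue 558 [436.9 239.7] [ 0.5387 -0.2769  0.071 ]
blue 4 [368.5 263.5] [ 0.4891 -0.1432  0.071 ]
blue 4 [379.5 271. ] [ 0.4748 -0.1648  0.071 ]
blue 6 [391.5 274.8] [ 0.4678 -0.1881  0.071 ]
blue 38 [406.7 277.8] [ 0.4626 -0.2177  0.071 ]
circle [ 0.55219293 -0.20073602] 0.09645708364573048
ymark 21 [347.6 216. ] [ 0.585 -0.101  0.06 ]
ymark 20 [448.1 250.1] [ 0.52   -0.3006  0.06  ]
red 4 [370.5 190.5] [ 0.6382 -0.1463  0.06  ]
red 14 [370.  188.4] [ 0.6425 -0.1452  0.06  ]
red 22 [425.9 278.3] [ 0.4633 -0.2566  0.06  ]
```

View pics/c1.png

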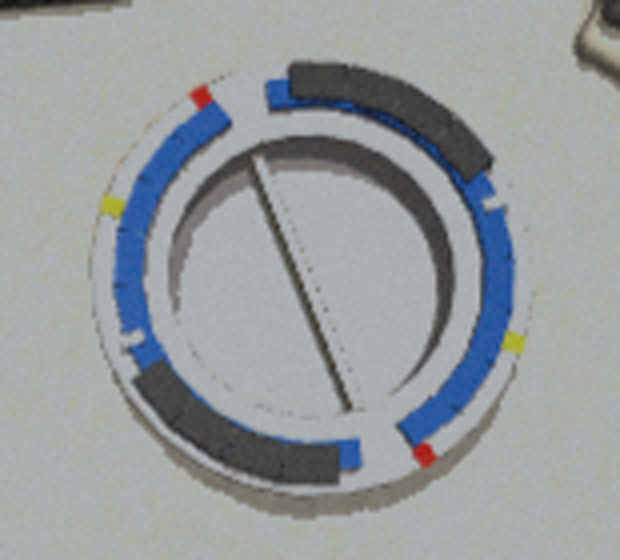

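Crop: both slots lie along the divider, hooks dark, yellow marks at (113,206) and (514,343). The pot centre (0.552,-0.201) is confirmed by three measures, with its x axis at about 22°. I'll go above the jars for a close look.

```bash
cat >> h.py <<'E'
def plan(x,y,zg,yaw,name=''):
    """shift (mm) and turn (deg) bringing grasp point to x,y,zg with tool x at yaw (deg)"""
    o=monitor.get_obs(); M=R.from_rotvec(o['tool_rot']).as_matrix(); cur=np.degrees(np.arctan2(M[1,0],M[0,0]))
    d=np.array([x,y,zg])-(o['tool_pos']+0.155*M[:,2]) 
    print(name,'t %.2f'%o['t'],'shift',(M.T@d*1000).round(1),'yaw',round(-((yaw-cur+180)%360-180),2),'cur',round(cur,2),'q6',round(o['q'][5],2))
E
python3 -c "
from h import *
plan(.55,.005,.23,112.1)"
```

```text
t 0.10 shift [ 529.2 -474.7   19.6] yaw -95.78 cur 16.32 q6 -0.12
```

Request:
step_arm --commands '[[73, [44, -40, 2], -8], [73, [88, -80, 3], -16], [73, [132, -120, 5], -24], [73, [176, -160, 6], -32], [73, [220, -200, 8], -40], [73, [265, -240, 10], -48], [73, [309, -280, 11], -56], [73, [353, -320, 13], -64], [73, [397, -360, 14], -72], [73, [441, -400, 16], -80], [73, [485, -440, 18], -88], [73, [529, -475, 20], -96]]' --squeeze 25

```text
t: 1.6
tool_pos: [0.5504, 0.0068, 0.3843]
tool_rot: [-1.742, -2.614, 0.0]
contact_force: [0.3, -0.6, 0.2]
opening: 0.0624
grip_force: 0.0
```

Request:
step_arm --commands '[[73, [0, 0, 0], 0], [73, [0, 0, 0], 0]]'

```text
t: 1.85
tool_pos: [0.5496, 0.0046, 0.3841]
tool_rot: [-1.749, -2.608, 0.002]
contact_force: [-0.3, 0.5, -0.1]
opening: 0.0622
grip_force: 0.0
```

```bash
python3 - <<'E'
from h import *
plan(.55,.005,.23,112.1)
i=eyes.camera_info('wrist'); im=grab('wrist','w1.png')[:,:,::-1]
print(i['camera_matrix'][0][0],'white jar expected',proj('wrist',(.59,.01,.05),i),'yellow',proj('wrist',(.5103,.0023,.05),i))
hsv=cv2.cvtColor(np.ascontiguousarray(im),cv2.COLOR_BGR2HSV)
m=cv2.inRange(hsv,(22,100,50),(35,255,255)); n,l,s,c=cv2.connectedComponentsWithStats(m); k=1+s[1:,4].argmax(); print(s[k],c[k],ray('wrist',c[k],.05,i))
m=cv2.inRange(hsv,(0,60,10),(20,255,110)); n,l,s,c=cv2.connectedComponentsWithStats(m); print(s[s[:,4]>200])
E
```

```text
t 1.85 shift [ 0.2  0.7 -0.9] yaw 0.21 cur 112.31 q6 -0.52
375.9352260653759 white jar expected [367.83678659 232.74996464] yellow [275.61194274 205.73329859]
[ 251  179   47   47 1674] [274.19414576 202.50657109] [0.50829212 0.00438591 0.05      ]
[[     0      0    640    480 301917]
 [     0    109    107    258   2085]
 [   260    173     41     37    227]
 [   566    255     74    111   1260]
 [   606    331     34     54    735]]
```

View pics/w1.png

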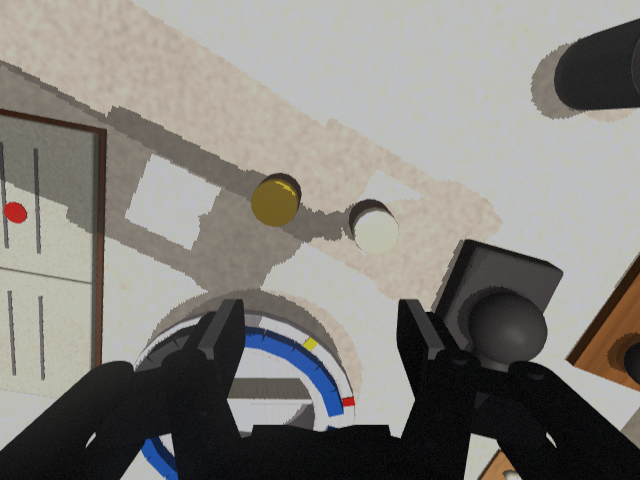

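Wrist view: yellow cap at (276,201), white cap at (376,231), nothing between them and the gripper.

```bash
python3 - <<'E'
from h import *
for n,uv in (('Y',(276,201.5)),('W',(376,231.5))): print(n,ray('wrist',uv,.05)[:2])
print('W top',ray('top',(293,210),.05))
plan(.510,.004,.12,112.1,'Y high'); plan(.510,.004,.036,112.1,'Y')
E
```

```text
Y [0.50937044 0.00518091]
W [0.59596525 0.01294553]
W top [0.59733601 0.00954947 0.05      ]
Y high t 1.90 shift [ 14.8 -36.3 109.3] yaw 0.15 cur 112.25 q6 -0.52
Y t 1.90 shift [ 14.8 -36.2 193.3] yaw 0.15 cur 112.25 q6 -0.52
```

Request:
step_arm --commands '[[73, [8, -18, 55], 0], [73, [15, -36, 110], 0], [73, [15, -36, 150], 0], [73, [15, -36, 180], 0], [73, [15, -36, 193], 0], [73, [15, -36, 193], 0], [40, [15, -36, 193], 0], [35, [15, -36, 193], 0], [35, [15, -36, 193], 0], [35, [15, -36, 193], 0]]'

```text
t: 3.15
tool_pos: [0.5119, 0.0047, 0.1937]
tool_rot: [1.747, 2.607, 0.001]
contact_force: [-0.5, -0.8, 6.7]
opening: 0.0391
grip_force: 25.5
```

```bash
python3 - <<'E'
from h import *
o=monitor.get_obs();print(o['opening'],o['grip_force'],o['contact_force'])
plan(.510,.004,.036,112.1,'now')
plan(.5658,-.2341,.15,112.1,'above'); plan(.5658,-.2341,.043,112.1,'in')
E
```

```text
0.039104057961869665 25.54882138269022 [-0.5345772  -0.82122172  6.7118737 ]
now t 3.15 shift [ 0.4 -2.4  2.7] yaw 0.23 cur 112.33 q6 -0.53
above t 3.15 shift [-241.3  -40.9 -110.9] yaw 0.23 cur 112.33 q6 -0.53
in t 3.15 shift [-241.   -41.2   -3.9] yaw 0.23 cur 112.33 q6 -0.53
```

Request:
step_arm --commands '[[35, [0, 0, -30], 0], [35, [0, 0, -70], 0], [35, [-20, -3, -111], 0], [35, [-60, -10, -111], 0], [35, [-100, -17, -111], 0], [35, [-140, -24, -111], 0], [35, [-180, -31, -111], 0], [35, [-220, -38, -111], 0], [35, [-241, -41, -111], 0], [35, [-241, -41, -111], 0], [35, [-241, -41, -111], 0]]'

```text
t: 4.53
tool_pos: [0.5643, -0.2326, 0.3024]
tool_rot: [-1.748, -2.609, -0.001]
contact_force: [0.0, 0.3, -0.7]
opening: 0.0388
grip_force: 25.8
```

```bash
python3 - <<'E'
from h import *
o=monitor.get_obs();print(o['opening'],o['grip_force'],o['contact_force'])
plan(.5658,-.2341,.0455,112.1,'in')
i=eyes.camera_info('wrist'); im=grab('wrist','w2.png')
E
```

```text
0.038815716404538514 25.752826086245477 [ 0.03295043  0.3222985  -0.71652313]
in t 4.53 shift [ -2.2   0.9 101.9] yaw 0.26 cur 112.36 q6 -0.9
```

View pics/w2.png

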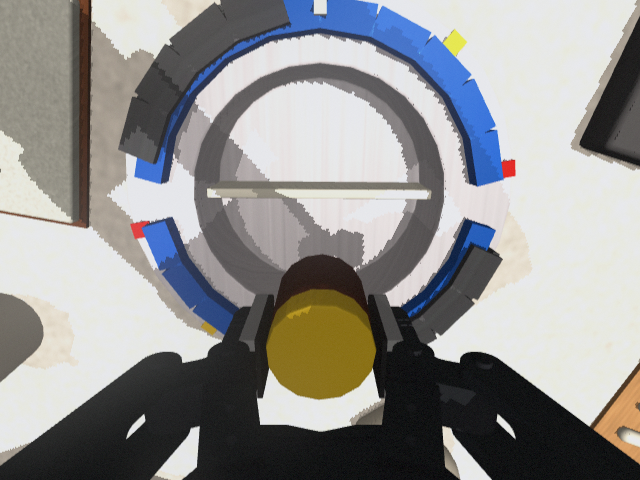

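Wrist view: the yellow-capped jar is held centrally at (321,345). The divider is horizontal at row 191, parallel to the closing line, and the -y cell is free. I'll lower it.

Request:
step_arm --commands '[[35, [-2, 1, 30], 0], [35, [-2, 1, 60], 0], [35, [-2, 1, 80], 0], [35, [-2, 1, 92], 0], [35, [-2, 1, 97], 0], [35, [-2, 1, 100], 0], [35, [-2, 1, 102], 0], [35, [-2, 1, 102], 0], [35, [-2, 1, 102], 0]]'

```text
t: 5.7
tool_pos: [0.5662, -0.2352, 0.2012]
tool_rot: [1.749, 2.609, 0.0]
contact_force: [0.1, 1.3, -1.5]
opening: 0.0386
grip_force: 25.8
```

```bash
python3 - <<'E'
from h import *
o=monitor.get_obs();print(o['opening'],o['grip_force'],o['contact_force'])
plan(.5658,-.2341,.0447,112.1,'in')
E
```

```text
0.03855981134999818 25.75208770344034 [ 0.09388423  1.30227091 -1.5386301 ]
in t 5.70 shift [ 1.3 -0.1  1.5] yaw 0.21 cur 112.31 q6 -0.9
```

Request:
step_arm --commands '[[35, [0, 0, 0.7], 0], [35, [0, 0, 1.4], 0], [35, [0, 0, 2], 0], [35, [0, 0, 2], 0]]'

```text
t: 6.2
tool_pos: [0.5663, -0.2352, 0.1998]
tool_rot: [-1.749, -2.609, 0.0]
contact_force: [-2.7, 2.0, 6.6]
opening: 0.0385
grip_force: 26.2
```

Request:
step_arm --commands '[[50, [0, 0, 2], 0], [63, [0, 0, 2], 0], [63, [0, 0, 1], 0], [63, [0, 0, -10], 0], [63, [0, 0, -40], 0], [70, [0, 0, -80], 0], [73, [0, 0, -120], 0], [73, [0, 0, -120], 0]]'

```text
t: 7.2
tool_pos: [0.5674, -0.2358, 0.3248]
tool_rot: [1.744, 2.601, 0.001]
contact_force: [0.4, 0.8, -0.2]
opening: 0.0626
grip_force: 0.0
```

```bash
python3 - <<'E'
from h import *
o=monitor.get_obs();print(o['opening'],o['grip_force'],o['contact_force'])
plan(.5965,.0115,.16,112.1,'W high');plan(.5965,.0115,.0385,112.1,'W')
grab('top','top2.png'); im=cv2.imread('pics/top2.png')
cv2.imwrite('pics/c2.png',cv2.resize(im[165:305,270:475],None,fx=3,fy=3))
E
```

```text
0.06263997635817217 0.0 [ 0.41382876  0.84961598 -0.19110872]
W high t 7.20 shift [219.  119.8   8.8] yaw 0.22 cur 112.32 q6 -0.9
W t 7.20 shift [219.9 119.1 130.3] yaw 0.22 cur 112.32 q6 -0.9
```

View pics/c2.png

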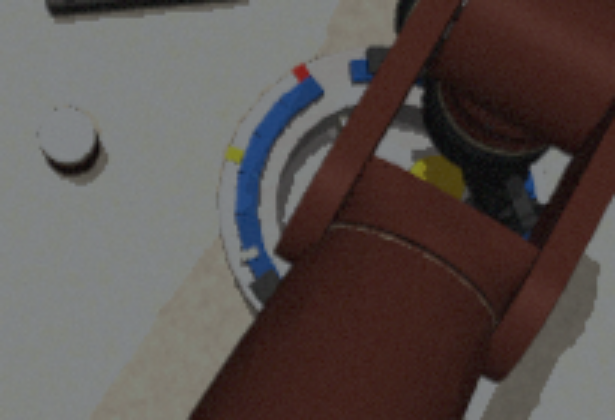

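The arm hides part of the pot, but the yellow cap is visible inside, at crop (440,177). The white jar is untouched at (70,137). I'll fetch it next.

Request:
step_arm --commands '[[73, [44, 24, 2], 0], [73, [88, 48, 4], 0], [73, [132, 72, 6], 0], [73, [176, 96, 9], 0], [73, [219, 119, 9], 0], [73, [219, 119, 50], 0], [73, [219, 119, 90], 0], [73, [219, 119, 118], 0], [73, [219, 119, 130], 0], [73, [219, 119, 130], 0], [40, [219, 119, 130], 0], [35, [219, 119, 130], 0]]'

```text
t: 8.75
tool_pos: [0.5939, 0.0126, 0.1905]
tool_rot: [1.748, 2.607, 0.002]
contact_force: [0.2, 0.3, 3.7]
opening: 0.0388
grip_force: 25.8
```

Request:
step_arm --commands '[[35, [0, 0, 0], 0], [35, [0, 0, 0], 0], [35, [0, 0, 0], 0]]'

```text
t: 9.12
tool_pos: [0.5939, 0.0126, 0.1905]
tool_rot: [1.748, 2.607, 0.002]
contact_force: [-0.4, -0.5, 5.3]
opening: 0.0389
grip_force: 25.9
```

```bash
python3 - <<'E'
from h import *
plan(.5965,.0115,.0385,112.1,'W')
plan(.5388,-.1673,.155,112.1,'above')
E
```

```text
W t 9.12 shift [-1.7  1.6 -3. ] yaw 0.22 cur 112.32 q6 -0.49
above t 9.12 shift [-145.4 -119.4 -119.6] yaw 0.22 cur 112.32 q6 -0.49
```

Request:
step_arm --commands '[[35, [0, 0, -30], 0], [35, [0, 0, -70], 0], [35, [-15, -12, -110], 0], [35, [-40, -33, -120], 0], [35, [-75, -62, -120], 0], [35, [-110, -90, -120], 0], [35, [-135, -111, -120], 0], [35, [-145, -119, -120], 0], [35, [-145, -119, -120], 0], [35, [-145, -119, -120], 0]]'

```text
t: 10.38
tool_pos: [0.5382, -0.1658, 0.3085]
tool_rot: [-1.748, -2.61, -0.001]
contact_force: [0.3, 0.2, -1.8]
opening: 0.0388
grip_force: 25.6
```

```bash
python3 - <<'E'
from h import *
o=monitor.get_obs();print(o['opening'],o['grip_force'],o['contact_force'])
plan(.5388,-.1673,.0425,112.1,'in')
grab('wrist','w3.png')
E
```

```text
0.038798742608343845 25.582498712756205 [ 0.27432579  0.1743178  -1.76389505]
in t 10.38 shift [-1.80e+00 -1.00e-01  1.11e+02] yaw 0.27 cur 112.37 q6 -0.82
```

View pics/w3.png

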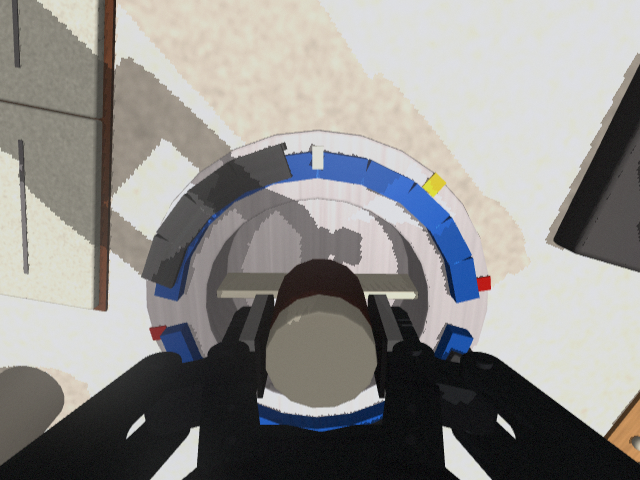

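Wrist view: the white-capped jar is held centrally at (321,350), with the divider at row 285 parallel to the closing line. I'll lower it into the +y cell.

Request:
step_arm --commands '[[35, [-1, 0, 35], 0], [35, [-1, 0, 65], 0], [35, [-1, 0, 88], 0], [35, [-1, 0, 101], 0], [35, [-1, 0, 106], 0], [35, [-1, 0, 109], 0], [35, [-1, 0, 111], 0], [35, [-1, 0, 111], 0], [35, [-1, 0, 111.7], 0], [35, [-1, 0, 112.4], 0], [35, [-1, 0, 112.4], 0]]'

```text
t: 11.8
tool_pos: [0.5385, -0.1676, 0.1966]
tool_rot: [1.749, 2.609, 0.0]
contact_force: [-1.1, -1.0, 0.7]
opening: 0.0387
grip_force: 25.7
```

```bash
python3 -c "
from h import *
o=monitor.get_obs();print(o['opening'],o['grip_force'],o['contact_force'])
plan(.5388,-.1673,.0415,112.1,'in')"
```

```text
0.038655113643773956 25.67452465184033 [-1.06641733 -1.03640923  0.68475733]
in t 11.80 shift [0.2 0.4 0.1] yaw 0.22 cur 112.32 q6 -0.82
```

Contact is just starting (force rising from -1.8 to 0.7 N). One more millimetre, then I'll release and rise.

Request:
step_arm --commands '[[35, [0, 0, 0.8], 0], [35, [0, 0, 0.8], 0], [50, [0, 0, 0.8], 0], [63, [0, 0, 0.8], 0], [63, [0, 0, 0], 0], [63, [0, 0, -10], 0], [63, [0, 0, -40], 0], [70, [0, 0, -80], 0], [80, [0, 0, -120], 0], [80, [0, 0, -160], 0], [80, [0, 0, -160], 0]]'

```text
t: 13.18
tool_pos: [0.5394, -0.168, 0.362]
tool_rot: [1.744, 2.602, 0.002]
contact_force: [-0.5, -0.1, 0.3]
opening: 0.0684
grip_force: 0.0
```

```bash
python3 -c "
from h import *
plan(.5248,.2954,.2,171.3,'lid high');plan(.5248,.2954,.032,171.3,'lid')"
```

```text
lid high t 13.18 shift [435.4 161.4   5. ] yaw -58.98 cur 112.32 q6 -0.82
lid t 13.18 shift [436.5 160.3 173. ] yaw -58.98 cur 112.32 q6 -0.82
```

Request:
step_arm --commands '[[80, [44, 16, 0], -6], [80, [88, 32, 1], -12], [80, [132, 48, 1], -18], [80, [176, 64, 2], -24], [80, [220, 80, 2], -30], [80, [264, 96, 3], -36], [80, [308, 113, 3], -42], [80, [352, 130, 4], -48], [80, [396, 146, 4], -54], [80, [435, 161, 5], -59], [80, [435, 161, 5], -59], [80, [435, 161, 5], -59]]'

```text
t: 14.68
tool_pos: [0.5219, 0.2956, 0.3504]
tool_rot: [-0.238, -3.131, 0.002]
contact_force: [-0.1, -0.4, 0.8]
opening: 0.0685
grip_force: 0.0
```

```bash
python3 - <<'E'
from h import *
plan(.5248,.2954,.2,171.3)
i=eyes.camera_info('wrist'); im=grab('wrist','w4.png'); t=grab('top','top3.png')
hsv=cv2.cvtColor(im,cv2.COLOR_RGB2HSV)
m=cv2.inRange(hsv,(3,150,60),(20,255,255)); n,l,s,c=cv2.connectedComponentsWithStats(m)
for k in range(1,n):
    if s[k,4]>100: print(s[k],c[k].round(1),ray('wrist',c[k],.044,i).round(4),ray('wrist',c[k],.008,i).round(4))
a=cv2.resize(im[:,:,::-1],(400,300)); b=cv2.resize(t[165:305,320:475,::-1],(332,300),interpolation=cv2.INTER_CUBIC)
cv2.imwrite('pics/c4.png',np.hstack([a,b]))
E
```

```text
t 14.68 shift [-3.1  0.5 -4.6] yaw -0.01 cur 171.29 q6 -1.03
[314 100  18  22 377] [322.5 110.1] [0.4373 0.3103 0.044 ] [0.4361 0.3107 0.008 ]
[ 314  189   18   79 1138] [322.3 232.8] [0.5248 0.2968 0.044 ] [0.535  0.2954 0.008 ]
[315 304  15  15 217] [322.  311.3] [0.5906 0.2866 0.044 ] [0.6094 0.2838 0.008 ]
```

View pics/c4.png

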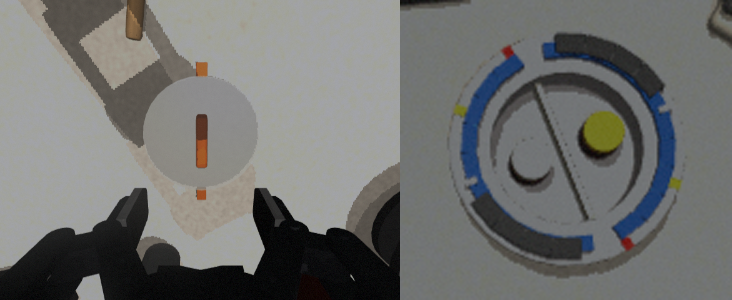

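Picture: both jars stand upright, one in each cell. The lid's bar and lugs line up with the tool (all near full-image column 322). I'll grip the lid.

```bash
python3 -c "
from h import *
plan(.5245,.296,.033,171.25,'lid')"
```

```text
lid t 14.78 shift [ -2.3   1.6 162.8] yaw -0.02 cur 171.23 q6 -1.03
```

Request:
step_arm --commands '[[80, [-2, 2, 50], 0], [80, [-2, 2, 100], 0], [80, [-2, 2, 140], 0], [60, [-2, 2, 156], 0], [50, [-2, 2, 163], 0], [50, [-2, 2, 163], 0], [30, [-2, 2, 163], 0], [10, [-2, 2, 163], 0], [5, [-2, 2, 163], 0], [5, [-2, 2, 163], 0], [5, [-2, 2, 163], 0], [5, [-2, 2, 163], 0]]' --squeeze 90

```text
t: 16.27
tool_pos: [0.5253, 0.2981, 0.1902]
tool_rot: [0.237, 3.13, 0.002]
contact_force: [-0.5, -0.4, 6.6]
opening: 0.0125
grip_force: 89.8
```

```bash
python3 -c "
from h import *
o=monitor.get_obs();print(o['opening'],o['grip_force'],o['contact_force'])
plan(.5245,.296,.033,171.25,'lid')
plan(.5523,-.2007,.17,202.1,'over pot')"
```

```text
0.012479070718871357 89.83045935630798 [-0.53507446 -0.38773488  6.61377832]
lid t 16.27 shift [ 0.9 -2.4  2.2] yaw 0.07 cur 171.32 q6 -1.03
over pot t 16.27 shift [-101.9 -489.  -135.2] yaw -30.78 cur 171.32 q6 -1.03
```

Request:
step_arm --commands '[[5, [0, 0, -25], 0], [5, [0, 0, -65], 0], [5, [-5, -20, -105], -1], [5, [-15, -70, -135], -5], [5, [-27, -125, -135], -9], [5, [-38, -180, -135], -13], [5, [-50, -235, -135], -16], [5, [-60, -290, -135], -19], [5, [-72, -345, -135], -22], [5, [-83, -400, -135], -25], [5, [-94, -450, -135], -28], [5, [-102, -489, -135], -31]]'

```text
t: 17.77
tool_pos: [0.5509, -0.203, 0.3225]
tool_rot: [0.609, -3.081, -0.001]
contact_force: [0.8, 0.2, -2.5]
opening: 0.0125
grip_force: 88.6
```

Request:
step_arm --commands '[[5, [0, 0, 0], 0], [5, [0, 0, 0], 0], [5, [0, 0, 0], 0]]'

```text
t: 18.15
tool_pos: [0.5514, -0.1999, 0.3229]
tool_rot: [0.61, -3.081, -0.001]
contact_force: [-0.1, 0.5, -2.4]
opening: 0.0127
grip_force: 88.7
```

```bash
python3 - <<'E'
from h import *
plan(.5523,-.2007,.17,202.1,'over pot')
o=monitor.get_obs();print(o['opening'],o['grip_force'],o['contact_force'],o['tool_pos'][2]-.155)
i=eyes.camera_info('wrist'); im=grab('wrist','w5.png'); t=grab('top','top5.png')
hsv=cv2.cvtColor(im,cv2.COLOR_RGB2HSV)
m=cv2.inRange(hsv,(3,150,60),(20,255,255)); n,l,s,c=cv2.connectedComponentsWithStats(m)
for k in range(1,n):
    if s[k,4]>100: print(s[k],c[k].round(1),ray('wrist',c[k],o['tool_pos'][2]-.155-.030+.008-.002,i).round(4))
a=cv2.resize(im[:,:,::-1],(400,300)); b=cv2.resize(t[165:305,320:475,::-1],(332,300),interpolation=cv2.INTER_CUBIC)
cv2.imwrite('pics/c5.png',np.hstack([a,b]))
E
```

```text
over pot t 18.15 shift [-0.6 -1.2 -2.1] yaw 0.29 cur -157.61 q6 -2.44
0.012669656418247759 88.71021866798401 [-0.09662958  0.51549518 -2.39646569] 0.16787405162369287
[529  18 111  33 797] [591.   35.5] [ 0.4167 -0.1508  0.1439]
[ 302   61   37   47 1672] [320.3  83.3] [ 0.4677 -0.2336  0.1439]
[ 301  249   40  165 5843] [320.6 331.1] [ 0.5626 -0.1944  0.1439]
```

View pics/c5.png

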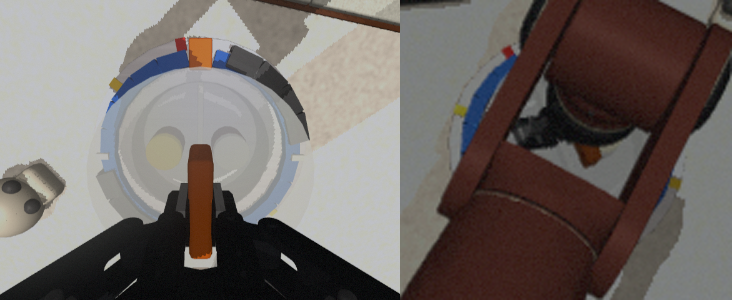

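View: the front lug is centred over the slot (full-image column 320.5, slot about 301–341), with jars visible through the lid. I'll descend to just above the collar.

Request:
step_arm --commands '[[5, [-1.4, -1.2, 15], 0.3], [5, [-1.4, -1.2, 35], 0.3], [5, [-1.4, -1.2, 48], 0.3], [5, [-1.4, -1.2, 55], 0.3], [5, [-1.4, -1.2, 58], 0.3], [5, [-1.4, -1.2, 58], 0.3], [5, [-1.4, -1.2, 58], 0.3]]'

```text
t: 19.12
tool_pos: [0.5535, -0.2019, 0.2661]
tool_rot: [-0.6, 3.083, -0.001]
contact_force: [-0.5, -0.6, -1.7]
opening: 0.0124
grip_force: 88.8
```

```bash
python3 - <<'E'
from h import *
plan(.5531,-.2004,.0952,202.1,'home')
o=monitor.get_obs();print(o['contact_force'],o['wrist_torque'])
i=eyes.camera_info('wrist'); im=grab('wrist','w6.png')
cv2.imwrite('pics/c6.png',cv2.resize(im[0:220,160:500,::-1],None,fx=2,fy=2))
E
```

```text
home t 19.12 shift [-0.1  1.7 15.9] yaw -0.08 cur -157.98 q6 -2.43
[-0.47762658 -0.56479165 -1.6582025 ] [-0.07525761 -0.02335935 -0.02451796]
```

View pics/c6.png

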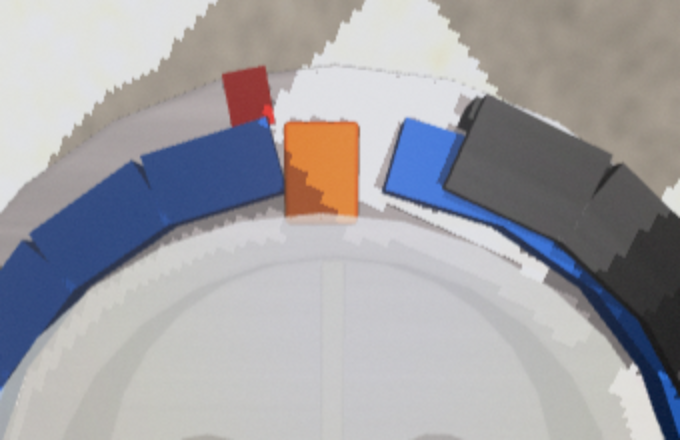

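The front lug (crop columns 286–358) sits about 2.4 mm left of the slot middle (column ~335). I'll shift +2.2 mm in tool y and descend gently.

Request:
step_arm --commands '[[5, [0, 2.2, 0], 0], [5, [0, 2.2, 0], 0], [5, [0, 2.2, 4], 0], [5, [0, 2.2, 7], 0], [5, [0, 2.2, 9], 0], [5, [0, 2.2, 9], 0]]'

```text
t: 19.92
tool_pos: [0.5522, -0.1996, 0.2559]
tool_rot: [0.6, -3.083, -0.001]
contact_force: [-0.3, 0.2, -2.8]
opening: 0.0123
grip_force: 88.8
```

```bash
python3 - <<'E'
from h import *
plan(.5531,-.2004,.0952,202.1,'home')
o=monitor.get_obs();print(o['contact_force'],o['wrist_torque'])
im=grab('wrist','w7.png')
cv2.imwrite('pics/c7.png',cv2.resize(im[0:220,160:500,::-1],None,fx=2,fy=2))
hsv=cv2.cvtColor(im,cv2.COLOR_RGB2HSV)[:120]
m=cv2.inRange(hsv,(3,150,60),(20,255,255))
for r in range(50,120,5):
    x=np.nonzero(m[r,250:400])[0]+250; b=np.nonzero(cv2.inRange(hsv,(105,120,40),(130,255,255))[r])[0]
    if len(x)>5: print(r,x.min(),x.max(),b[b<x.min()].max(initial=0),b[b>x.max()].min(initial=999))
E
```

```text
home t 19.93 shift [-0.6 -1.1  5.7] yaw -0.09 cur -157.99 q6 -2.43
[-0.32831662  0.19779296 -2.79961745] [-0.0063926  -0.04776741 -0.0286189 ]
65 302 338 285 355
70 302 338 287 354
75 302 338 288 352
80 302 338 290 351
85 303 338 291 350
90 303 338 292 348
95 303 338 290 350
100 303 338 273 365
105 303 338 258 381
```

The lug is now centred in the slot (gaps about 14 px each side) and already below the collar's top without contact. I'll take it home.

Request:
step_arm --commands '[[5, [0, 0, 2], 0], [5, [0, 0, 4], 0], [5, [0, 0, 5.5], 0], [5, [0, 0, 6.2], 0], [5, [0, 0, 6.2], 0], [5, [0, 0, 6.2], 0]]'

```text
t: 20.72
tool_pos: [0.5525, -0.1997, 0.2503]
tool_rot: [-0.6, 3.083, -0.0]
contact_force: [0.5, -0.8, -0.8]
opening: 0.0124
grip_force: 88.8
```

```bash
python3 - <<'E'
from h import *
plan(.5531,-.2004,.0952,202.1,'home')
o=monitor.get_obs();print(o['contact_force'],o['wrist_torque'],o['q'].round(3))
E
```

```text
home t 20.73 shift [-0.3 -0.8  0.1] yaw -0.08 cur -157.98 q6 -2.43
[ 0.50264488 -0.75290923 -0.81191134] [ 0.09309119 -0.08010297  0.02892625] [-0.474  0.109  1.824  0.     1.208 -2.429]
```

Force just rising from -2.8 to -0.8 N, so I'll press a little more to seat it.

Request:
step_arm --commands '[[5, [0, 0, 0.7], 0], [5, [0, 0, 1.2], 0], [5, [0, 0, 1.2], 0], [5, [0, 0, 1.2], 0]]'

```text
t: 21.22
tool_pos: [0.5528, -0.1999, 0.2502]
tool_rot: [-0.6, 3.082, -0.001]
contact_force: [-1.4, 1.0, 5.5]
opening: 0.0123
grip_force: 89.7
```

Seated (5.5 N on the flange). I'll twist clockwise slowly.

Request:
step_arm --commands '[[5, [0, 0, 0], 2], [5, [0, 0, 0], 5], [5, [0, 0, 0], 8], [5, [0, 0, 0], 11], [5, [0, 0, 0], 14], [5, [0, 0, 0], 17], [5, [0, 0, 0], 20], [5, [0, 0, 0], 23], [5, [0, 0, 0], 26], [5, [0, 0, 0], 29], [5, [0, 0, 0], 32], [5, [0, 0, 0], 32]]' --squeeze 110

```text
t: 22.72
tool_pos: [0.553, -0.2002, 0.2503]
tool_rot: [0.275, 3.127, -0.003]
contact_force: [0.2, -0.8, 6.0]
opening: 0.0122
grip_force: 107.9
```

Request:
step_arm --commands '[[5, [0, 0, 0], 2], [5, [0, 0, 0], 4], [5, [0, 0, 0], 6], [5, [0, 0, 0], 8], [5, [0, 0, 0], 9.5], [5, [0, 0, 0], 9.5], [5, [0, 0, 0], 9.5]]'

```text
t: 23.6
tool_pos: [0.5529, -0.2003, 0.2503]
tool_rot: [0.531, 3.094, -0.003]
contact_force: [-0.4, -2.0, 6.0]
opening: 0.0123
grip_force: 108.0
```

```bash
python3 - <<'E'
from h import *
plan(.5531,-.2004,.0952,202.1-40.1)
o=monitor.get_obs();print(o['contact_force'],o['wrist_torque'])
i=eyes.camera_info('wrist'); im=grab('wrist','w8.png')
cv2.imwrite('pics/c8.png',im[:,:,::-1])
for s in (1,-1):
    a=np.radians(22.1+90-40.1); p=np.array([.5523,-.2007])+s*.1*np.array([np.cos(a),np.sin(a)]); print('ymark',proj('wrist',(*p,.06),i))
E
```

```text
t 23.60 shift [0.3 0.1 0.1] yaw -1.5 cur 160.5 q6 -1.7
[-0.42951771 -1.96336116  6.01217321] [-0.09942114  0.04182782  0.1162054 ]
ymark [534.12594988 288.17104604]
ymark [104.91331879 298.57755164]
```

View pics/c8.png

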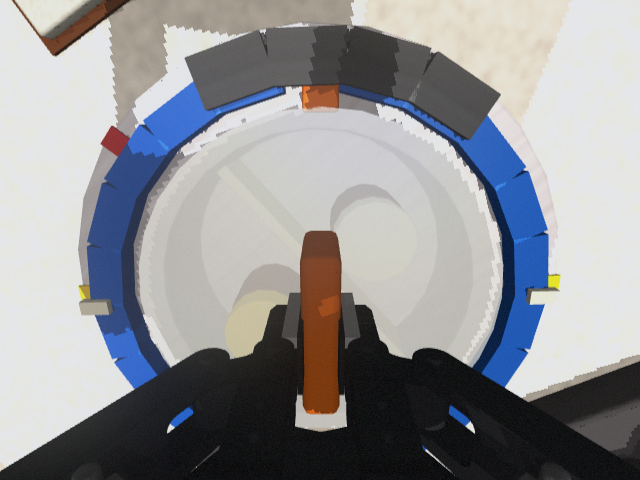

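The pointers (96,308) and (542,297) are at the yellow marks (84,292) and (553,282). Their offset is the same on both sides, so it comes from their height and not from rotation. The wrist torque of 0.116 N m matches 0.16×0.70. Handing in.

```bash
python3 -c "
from station import finish_job
print(finish_job())"
```

```text
the job is handed in; nothing more can be done
None
```

The job is handed in, with no verdict returned: both jars stand upright in the pot, one each side of the divider, and the lid is seated with the arm still gripping it at the yellow marks (about 0.70 rad).

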